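# Pin the sprung hold-down strap of a bench jig

## Robot

A 6-joint arm with a two-finger parallel gripper is mounted at the origin on a cart in front of the work surface, level with it; the furniture and walls round the work are solid. World frame = base frame: x ahead of the robot, y to its left, z up, the work surface at z = 0. Lengths are in m, angles in rad, forces in N, time in s.
With the tool pointing down it reaches from about 0.375 to 0.975 m from the base axis. Payload 3.8 kg.
Tool frame: the origin (TCP) lies midway between the tips of the shut fingers; the grasp point (between the pads) lies 19 mm behind it; z points along the fingers, y is the line along which they close (so a half turn about z gives the same grasp; the last joint's range is limited). The gripper opens to 88 mm and grips with 3 to 60 N. Pads are 18 mm wide; open, the fingers measure 123 mm over their backs; the gripper's body (75 mm by 187 mm) begins 45 mm behind the grasp point.
Start: joints at [-1.344, 0.264, 1.604, -0, 1.274, -0.037], TCP at [0.176, -0.652, 0.239] pointing down, gripper open.
Joint ranges: [-2.63, 2.63], [-0.94, 2.18], [0.31, 2.57], [-1.31, 4.45], [0, 2.66], [-2.55, 2.55]. Speed limits (rad/s): [2.57, 2.57, 3.14, 3.14, 3.14, 3.14].

## Interface

Orientations are given as a rotation vector (axis times angle).
In Python, from cell import manip, inverse_kinematics, cams, order gives the robot as it stands. Calls block until the motion is done:
- manip.move_pose(position, orientation): joint-space move of the TCP to a pose.
- manip.move_linear(position, rate=0.15, rot=None): straight line of the TCP; rot=None keeps the orientation; rate is the mean speed in m/s.
- manip.set_joints(angles): joint-space move.
- manip.set_gripper(opening, force=None): finger opening in m; force is the grip in N (None keeps the last); returns when the fingers have stopped.
- manip.dwell(seconds).
- inverse_kinematics(position, orientation): joint angles nearest the present ones, or None.
- manip.state(): the state.
- cams.capture(name): name is "scene" or "side" or "wrist"; returns a dict with "image" (384x512x3 uint8, blue, green, red), "z_map" (384x512 float32, m along the optical axis (not along the pixel's ray), 0 where there is no reading), "intrinsics" (3x3 intrinsics, pixels), "k1" (the pictures are not rectified: a ray, as slopes to the right and down, at radius r is drawn at 1 + k1 r^2 times it, then the intrinsics apply), "position" and "orientation" of the camera in the world; the wrist camera has in their place "T_tool_cam" (4x4, takes a point from camera to tool coordinates, whose origin is the TCP and whose axes are the flange's). Camera axes: x right, y down, z forward; pixel columns grow to the right and rows downward; lengths in m; the calibration is good to about 2 mm. A picture is of the moment at which its call begins: read the wrist's pose just before it.
A pose or a line that the arm cannot do raises manip.IKError and nothing moves.
- order.close_job(): hands the job in; it is judged then, once.
The state is a dict: "clock": time; "joint_pos": joint angles; "joint_velocities": joint speeds; "tau": joint torques, N m; "tool_pos": TCP position; "tcp_rot": TCP orientation; "contact_force": force on the tool from outside, world axes, zero at the start; "moment": the same for the moment, N m; "gripper_width": finger opening in m; "grasp_force": force on a finger pad.
Only numpy, scipy, OpenCV 4.12 (cv2) and the standard library are available. Lean on these libraries where they do the work, as an engineer would, in place of code of your own. Each camera call takes 0.05 s, during which the arm holds its last target. There are 200 camera calls.

## Task

Take the red-handled steel pin out of its wooden stand, feel for the hole in the blue strap of the jig with its nose, draw the strap round until its hole lies over the hole in the jig's base, and push the pin down through both until its collar sits fully home on the strap; then let go. Work by feel: never press or pull on the jig with more than about 30 N, and leave the other things on the bench where they are.

Things in the scene. Friction and masses are not known exactly. Their poses are not given: they have to be found in the camera images.
- pin_grip (a point): Centre of the red grip of the loose pin (80 g, upright, own z up). From the bottom: steel shank 10 mm across, 45 mm long, its nose tapered over 4 mm to a 7.5 mm flat; collar 24 mm across, 5 mm thick; grip 18 x 18 mm, 34 mm tall, sides square to own x and y. This point is half-way up the grip, 67 mm above the nose end, 22 mm above the collar's underside
- pin_tip (a point): Centre of the nose end of the same pin, 67 mm below the grip's centre along its axis
- pin_stand: Fixed wooden block 56 x 56 x 52 mm with an upright 13 mm hole, 48 mm deep, in which the pin is parked, collar resting on the block's top. Origin: centre of its underside, on the bench
- jig: Fixed aluminium jig base, 80 mm (own x) by 180 mm (own y) by 40 mm high, on the bench. Origin: centre of its underside. A blue steel strap lies over it along own y, turning on an upright bolt at own y = +45 mm; the strap itself is not measured
- jig_hole (a point): Centre of the mouth of the chamfered upright hole in the jig base, 11.5 mm across, right through the base; mouth on the base's top 40 mm above the bench, at own x = 0, y = -45 mm. With the pin fully home its nose end is 34.5 mm below this point and its grip centre 32.5 mm above it
- jig_pivot (a point): Axis of the strap's bolt, 40 mm above the bench, at own x = 0, y = +45 mm of the jig; bolt head up to 56 mm above the bench. Strap: 8 mm thick, underside 42.5 and top 50.5 mm above the bench, 30 mm wide; free end a head 74 mm wide, 46 mm long, with a chamfered hole 11.2 mm across, 90 mm from the bolt's axis, 26 mm from the head's edge on the jig's +x side. The head always covers the base hole
- strap_mean (a point): Fixed point 50.5 mm above the bench, middle of the arc where the strap's hole may stand at first: bolt spring (1.4 N m/rad, neutral at 0.225 rad) and friction (0.25 N m) leave the strap anywhere from 0.05 to 0.40 rad open towards the jig's own +x, its hole 4 to 36 mm off the base hole. Drawn into line (about 6 N at its hole) it springs open again unless held
- charcoal_block_mid (a point): Bystander: black soldering block 50 x 75 x 25 mm, its centre
- wax_puck_mid (a point): Bystander: amber wax puck 45 mm across, 16 mm high, its centre
- flux_jar_mid (a point): Bystander: brown jar with black cap, 51 mm across, 58 mm high, its centre
- blade_carton_mid (a point): Bystander: small green and white carton 30 x 78 x 40 mm, its centre
- lamp_foot (a point): Centre of the foot of the fixed bench lamp, on the bench; a thick grey column leans from it upward and away to the right: an obstacle for the arm's travel, swing past it close to the base
Not all that is in view belongs to the job. There is more than one size of the part that bears pin_grip; the job needs the smallest.

How it is judged:
On the way, in this order (a step that is already met when the one before it is completed fails the run):
1. the pin is drawn out of the stand (z of pin_tip in the frame of pin_stand above 0.055 m), for 0.1 s.
2. the nose of the pin has gone through the strap into the hole of the base (z of pin_tip in the frame of jig_hole below -0.005 m and horizontal distance between pin_tip and jig_hole below 0.003 m), for 0.1 s.
At the end, for the whole second after the job is handed in: The pin stands upright (within 4 degrees) through strap and base, its nose end within 3 mm of the base hole's axis and its collar within 2 mm of the strap, at rest and released (z of pin_tip in the frame of jig_hole below -0.0325 m and horizontal distance between pin_tip and jig_hole below 0.003 m and angle between pin_tip's own z axis and vertical below 0.07 rad and linear speed of pin below 0.02 m/s); the robot touches nothing.
It fails at once if the pin is pressed or pulled against the jig with more than 45 N (all its contacts added up) (contact force between pin and jig above 45 N).
It fails at once if the jig is pushed by the arm or fingers with more than 35 N (contact force between the arm and jig above 35 N).
It fails at once if a bystander is moved more than 20 mm (distance of any of charcoal_block_mid, wax_puck_mid, flux_jar_mid, blade_carton_mid from where it was at the start of the episode above 0.02 m).
It also fails if it takes over 72 s, if anything falls off the work surface, if the arm or the gripper's body presses on something with over 40 N, if the wrist force passes 120 N, or if a joint passes its speed limit or range.

## Working session

There is one attempt and no reset: what is moved stays moved. The work goes in short steps, each a Python script; the robot and the scene stay as the last script left them, time stands still between calls to the robot, and variables do not carry over. Pictures are saved under pics/ and viewed, at most 10 in all, crops included, and the job is handed in when it is done.

```bash
ls; mkdir -p pics; cat > h.py <<'E'
import numpy as np, cv2
from scipy.spatial.transform import Rotation as R
from cell import manip, inverse_kinematics, cams, order
def cam(name):
    s=manip.state(); c=cams.capture(name)
    if name=="wrist":
        T=np.eye(4); T[:3,:3]=R.from_rotvec(s["tcp_rot"]).as_matrix(); T[:3,3]=s["tool_pos"]
        c["T"]=T@np.array(c["T_tool_cam"])
    else:
        o=np.array(c["orientation"]); T=np.eye(4)
        T[:3,:3]=o if o.shape==(3,3) else R.from_rotvec(o).as_matrix(); T[:3,3]=c["position"]; c["T"]=T
    return c
def slopes(c,uv):
    K=np.array(c["intrinsics"]); uv=np.atleast_2d(uv).astype(float)
    d=np.c_[(uv[:,0]-K[0,2])/K[0,0],(uv[:,1]-K[1,2])/K[1,1]]; s=d.copy()
    for _ in range(20): s=d/(1+c["k1"]*(s**2).sum(1,keepdims=True))
    return s
def onplane(c,uv,z):
    s=slopes(c,uv); d=np.c_[s,np.ones(len(s))]@c["T"][:3,:3].T; o=c["T"][:3,3]
    return o+d*((z-o[2])/d[:,2])[:,None]
def depth(c,uv):
    s=slopes(c,uv); uv=np.atleast_2d(uv).astype(int); z=c["z_map"][uv[:,1],uv[:,0]]
    return np.c_[s*z[:,None],z]@c["T"][:3,:3].T+c["T"][:3,3]
E
python3 - <<'E'
from h import *
a=cam("scene");b=cam("side")
for n,c in(("scene",a),("side",b)):
    cv2.imwrite(f"pics/{n}.png",cv2.resize(c["image"],(800,600))); print(n,c["T"].round(3).tolist(),c["k1"],c["orientation"])
    np.savez(f"{n}.npz",**{k:np.array(v) for k,v in c.items()})
print(manip.state())
E
```

```text
pics
scene [[-0.89, -0.289, 0.354, 0.112], [-0.457, 0.572, -0.682, 0.631], [-0.006, -0.768, -0.64, 0.782], [0.0, 0.0, 0.0, 1.0]] -0.022803168142468792 [-0.6246913   2.59984095 -1.21541029]
side [[-0.937, -0.231, 0.262, 0.167], [-0.349, 0.65, -0.676, 0.697], [-0.014, -0.724, -0.689, 0.907], [0.0, 0.0, 0.0, 1.0]] 0.054573488062918236 [-0.47987247  2.71248881 -1.15926884]
{'clock': 0.1, 'joint_pos': array([-1.34390740e+00,  2.64652582e-01,  1.60518324e+00, -4.74308145e-05,
        1.27371797e+00, -3.69135244e-02]), 'joint_velocities': array([-0.00018077, -0.00081661, -0.00421647, -0.00025292, -0.00066078,
       -0.00046643]), 'tau': array([ 5.21310067e-04, -5.03620756e+01, -3.58069968e+01,  7.30037922e-02,
        2.33197678e-02, -4.91491630e-05]), 'tool_pos': array([ 0.17584284, -0.65104848,  0.23755879]), 'tcp_rot': array([-3.11236968e+00, -4.12944880e-01,  3.62846602e-04]), 'contact_force': array([ 0.31279014, -0.93953569,  0.16512175]), 'moment': array([ 0.03364388,  0.01130097, -0.03878853]), 'grasp_force': 0.0, 'gripper_width': 0.08817542875842724}
```

View pics/scene.png

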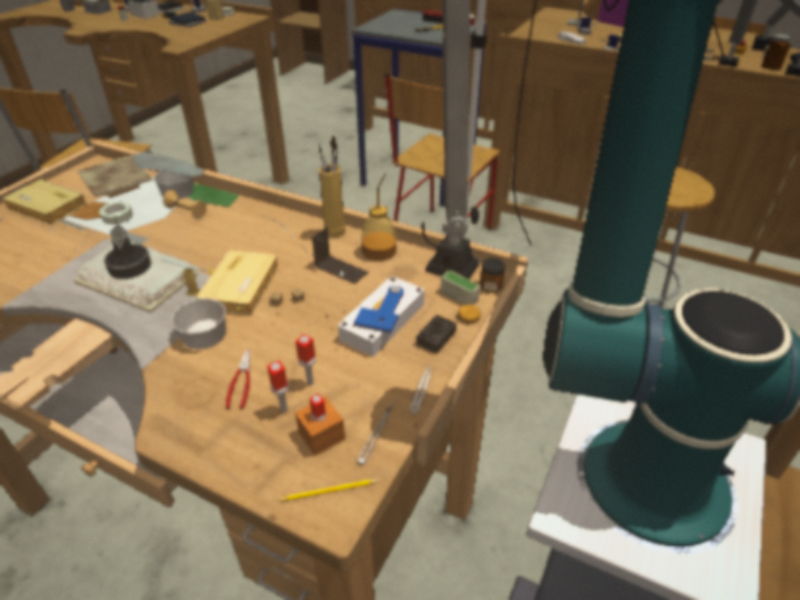

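View pics/side.png

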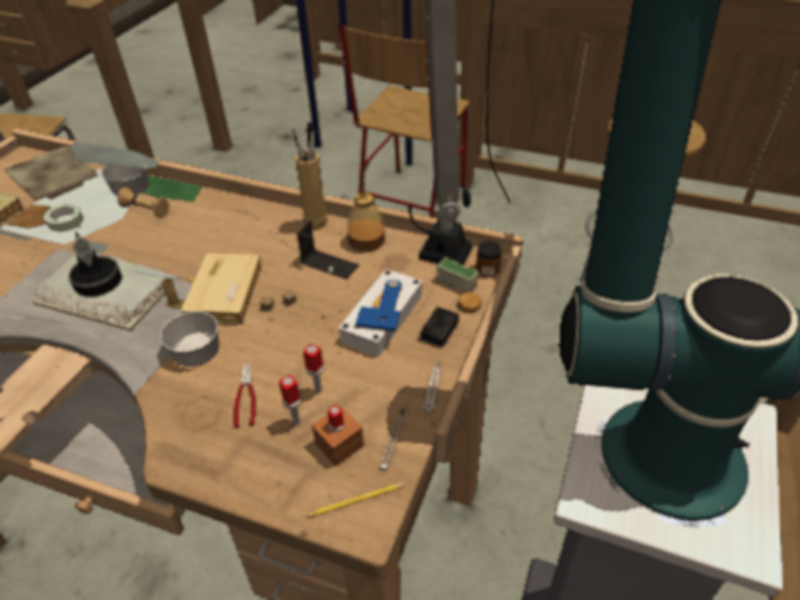

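Both views show three red handles. In the scene view they are at (305,350), (278,378) and (317,408). The first two are taller pins standing free, and the third is short and sits in the orange wooden stand. The third fits the description. The jig is at (383,315), with the strap head at (377,318). I'll check the third pin in a crop and measure positions.

```bash
cat > m.py <<'E'
from h import *
for n in("scene","side"):
    c=dict(np.load(f"{n}.npz")); c["k1"]=float(c["k1"]); im=c["image"]; hsv=cv2.cvtColor(im,cv2.COLOR_BGR2HSV)
    v,u=np.mgrid[0:384,0:512]; uv=np.c_[u.ravel(),v.ravel()]
    P=depth(c,uv).reshape(384,512,3); ok=c["z_map"]>0
    H,S,V=[hsv[...,i].astype(int) for i in range(3)]
    near=(P[...,2]>-0.02)&(P[...,2]<.2)&ok
    for nm,m in(("red",((H<6)|(H>172))&(S>170)&(V>90)),("blue",(H>100)&(H<125)&(S>140)&(V>60)),("orange",(H>6)&(H<14)&(S>170)&(V>90)),):
        N,l,st,ce=cv2.connectedComponentsWithStats((m&near).astype(np.uint8))
        for i in range(1,N):
            if st[i,4]>40:
                q=P[l==i]; print(n,nm,st[i],ce[i].round(1),"med",np.median(q,0).round(3),"max",np.percentile(q,97,axis=0).round(3),"min",np.percentile(q,3,axis=0).round(3))
    for nm,uvp in (("lampfoot",(450,258)),("lampcol",(457,150)),("col2",(457,60)),("jar",(491,275)),("black",(436,333)),("wax",(469,313))):
        if n=="scene": print(nm,depth(c,np.array(uvp)*.64).round(3))
c=dict(np.load("scene.npz")); i1=cv2.resize(c["image"][200:300,155:225],(560,800)[:2][::1] if 0 else (392,560),interpolation=cv2.INTER_CUBIC)
i2=cv2.resize(c["image"][170:230,210:280],(400,343),interpolation=cv2.INTER_CUBIC)
o=np.zeros((560,792,3),np.uint8); o[:,:392]=i1; o[:343,392:]=i2; cv2.imwrite("pics/crop1.png",o)
E
python3 m.py
```

```text
scene red [190 217  11  14  95] [195.4 223.8] med [0.565 0.083 0.093] max [0.58  0.088 0.106] min [0.562 0.07  0.074]
scene red [172 234  11  15  96] [177.6 241.2] med [0.572 0.153 0.093] max [0.584 0.16  0.106] min [0.566 0.144 0.074]
scene red [199 256   8  10  56] [203.2 260.5] med [0.488 0.167 0.081] max [0.498 0.173 0.091] min [0.485 0.16  0.067]
scene blue [228 188  28  23 296] [243.3 200.8] med [ 0.524 -0.09   0.049] max [ 0.555 -0.062  0.052] min [ 0.495 -0.157  0.046]
scene orange [190 255  30  34 325] [205.2 276. ] med [0.477 0.177 0.039] max [0.518 0.196 0.057] min [0.46  0.155 0.008]
lampfoot [[ 0.476 -0.317  0.052]]
lampcol [[ 0.479 -0.326  0.292]]
col2 [[ 0.491 -0.329  0.453]]
jar [[ 0.383 -0.315  0.04 ]]
black [[ 0.419 -0.122  0.022]]
wax [[ 0.39  -0.216  0.011]]
side red [194 223  12  13  61] [201.3 228.1] med [0.565 0.078 0.104] max [0.583 0.084 0.109] min [0.563 0.068 0.077]
side red [179 243  13  13  74] [186.1 249. ] med [0.572 0.15  0.101] max [0.59  0.157 0.11 ] min [0.566 0.142 0.078]
side red [150 247   5  26  49] [151.3 261.2] med [0.685 0.158 0.01 ] max [0.702 0.185 0.013] min [0.668 0.117 0.006]
side red [160 247   3  25  46] [161.2 259.1] med [0.664 0.141 0.009] max [0.684 0.174 0.012] min [0.648 0.112 0.005]
side red [210 262   9  11  47] [215.2 266.6] med [0.489 0.165 0.086] max [0.504 0.17  0.095] min [0.486 0.158 0.067]
side blue [229 183  27  28 377] [243.8 199.5] med [ 0.526 -0.091  0.051] max [ 0.557 -0.061  0.054] min [ 0.495 -0.162  0.048]
side orange [201 261  29  26 268] [214.9 275.7] med [0.489 0.171 0.053] max [0.524 0.192 0.062] min [0.466 0.142 0.047]
```

View pics/crop1.png

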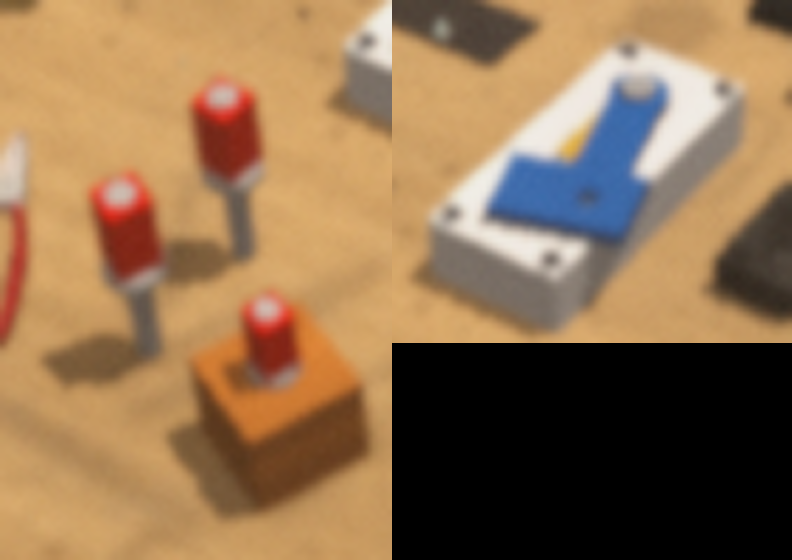

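The crop confirms it: the pin in the wooden stand is the smallest, and the other two are longer and stand free. The strap hole is open towards the robot side of the jig. The lamp column stands at about (0.48,-0.32), so I'll retract, swing past it close to the base, and look from near.

```bash
cat >> h.py <<'E'
def down(yaw): # tool z down, tool y axis at world angle yaw
    y=np.array([np.cos(yaw),np.sin(yaw),0]); z=np.array([0,0,-1.]); return R.from_matrix(np.c_[np.cross(y,z),y,z]).as_rotvec()
E
python3 - <<'E'
from h import *
s=manip.state(); az=np.arctan2(s["tool_pos"][1],s["tool_pos"][0])
manip.move_pose([.39*np.cos(az),.39*np.sin(az),.32],s["tcp_rot"])
q=manip.state()["joint_pos"].copy(); print(q)
q[5]+=np.pi/2 if q[5]<0 else -np.pi/2; manip.set_joints(q)
q[0]=-0.2; manip.set_joints(q)
print(manip.state()["contact_force"],manip.state()["tool_pos"])
print(inverse_kinematics([.47,-.08,.33],down(1.57)),inverse_kinematics([.47,-.08,.33],down(0)))
manip.move_pose([.47,-.08,.33],down(np.pi/2))
for n,p in(("j",[.5,-.09,.3]),("p",[.46,.15,.3])):
    manip.move_pose(p,down(np.pi/2)); c=cam("wrist"); np.savez(f"w{n}.npz",**{k:np.array(v) for k,v in c.items()}); cv2.imwrite(f"pics/w{n}.png",c["image"])
print(c["T_tool_cam"],c["intrinsics"],manip.state()["clock"],manip.state()["joint_pos"])
a=np.load("wj.npz")["image"];b=np.load("wp.npz")["image"]
cv2.imwrite("pics/wboth.png",cv2.resize(np.hstack([a,b]),(800,300)))
E
```

```text
[-1.37079722e+00 -3.40508468e-01  2.04001773e+00 -7.03073280e-05
  1.44340005e+00 -6.37700104e-02]
[-0.57232166  0.36240173  0.13443334] [ 0.38697082 -0.05368634  0.32008679]
[-0.22084826 -0.1636543   1.88568148  0.          1.41956548 -1.79084826] [-2.20848260e-01 -1.63654302e-01  1.88568148e+00 -4.44089210e-16
  1.41956548e+00 -2.20848260e-01]
[[ 4.98498718e-04 -9.51098470e-01 -3.08887443e-01  7.96920609e-02]
 [ 9.99999859e-01  5.29880662e-04 -1.77088404e-05 -1.22207265e-03]
 [ 1.80516334e-04 -3.08887391e-01  9.51098600e-01 -1.46958390e-01]
 [ 0.00000000e+00  0.00000000e+00  0.00000000e+00  1.00000000e+00]] [[338.20922474   0.         257.02536739]
 [  0.         338.20922474 193.88219526]
 [  0.           0.           1.        ]] 8.3583 [ 2.62115590e-01 -1.38497617e-01  1.91712581e+00 -6.37288375e-04
  1.36215044e+00 -1.30765426e+00]
```

View pics/wboth.png

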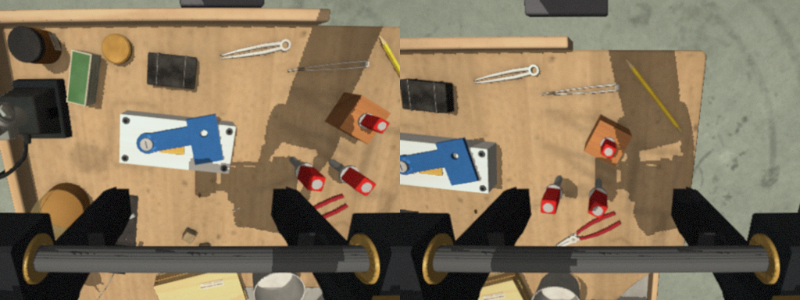

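The wrist view is clear. In full-image pixels, the jig is at about (230,180) in the left picture with the strap hole near (262,169). In the right picture the stand and pin are at about (265,190). Next I'll measure with masks in the plane.

```bash
cat > m2.py <<'E'
from h import *
def load(n):
    c=dict(np.load(n)); c["k1"]=float(c["k1"]); return c
def masks(c):
    v,u=np.mgrid[0:384,0:512]; P=depth(c,np.c_[u.ravel(),v.ravel()]).reshape(384,512,3); hsv=cv2.cvtColor(c["image"],cv2.COLOR_BGR2HSV).astype(int)
    return P,hsv[...,0],hsv[...,1],hsv[...,2],c["z_map"]>0
def rect(c,m,z,lab):
    m=cv2.morphologyEx(m.astype(np.uint8),cv2.MORPH_OPEN,np.ones((3,3)))
    k=max(cv2.findContours(m,cv2.RETR_EXTERNAL,cv2.CHAIN_APPROX_NONE)[0],key=cv2.contourArea)
    w=onplane(c,k[:,0,:],z)[:,:2]; r=cv2.minAreaRect((w*1000).astype(np.float32)); print(lab,np.round(r[0],1),np.round(r[1],1),round(r[2],1),"px",k[:,0].mean(0).round(1)); return r
if __name__=="__main__":
    c=load("wj.npz"); P,H,S,V,ok=masks(c)
    blue=(H>100)&(H<125)&(S>130)
    box=(P[...,0]>.42)&(P[...,0]<.62)&(P[...,1]<-.02)&(P[...,1]>-.22)&ok
    print("hist",np.histogram(P[box][:,2],bins=np.arange(-.01,.07,.005)), "whiteV",np.median(V[box&(P[...,2]>.036)&(P[...,2]<.044)]),np.median(S[box&(P[...,2]>.036)&(P[...,2]<.044)]))
    top=box&(((S<60)&(V>170)&(P[...,2]>.033))|blue); rect(c,top,.04,"jigtop")
    rect(c,box&blue,.0505,"strap")
    d=load("wp.npz"); P,H,S,V,ok=masks(d)
    b=(abs(P[...,0]-.49)<.06)&(abs(P[...,1]-.167)<.06)&ok
    red=((H<6)|(H>172))&(S>150)
    rect(d,b&(P[...,2]>.083),.091,"pintop")
    rect(d,b&(P[...,2]>.044)&(P[...,2]<.062),.052,"standtop")
    a=c["image"][125:225,140:320]; e=d["image"][140:220,225:315]
    o=np.zeros((600,720,3),np.uint8); o[:400]=cv2.resize(a,(720,400),interpolation=cv2.INTER_CUBIC); o[400:,:225]=cv2.resize(e,(225,200),interpolation=cv2.INTER_CUBIC); cv2.imwrite("pics/c2.png",o)
E
python3 m2.py
```

```text
hist (array([   0, 2905, 8021,   76,   73,   83,  797,  972,   82,  699, 4648,
        238, 3468,  192,    0]), array([-0.01 , -0.005,  0.   ,  0.005,  0.01 ,  0.015,  0.02 ,  0.025,
        0.03 ,  0.035,  0.04 ,  0.045,  0.05 ,  0.055,  0.06 ,  0.065])) whiteV 236.0 12.0
jigtop [ 535.2 -129.3] [182.   89.7] 89.4 px [229.8 178.6]
strap [ 534.7 -124.9] [ 73.  125.5] 9.9 px [236.5 177.7]
pintop [648.  224.4] [589.2 205.3] 82.1 px [315.8 326.3]
standtop [495.3 159.2] [56.9 57.6] 62.4 px [266.4 182.2]
```

View pics/c2.png

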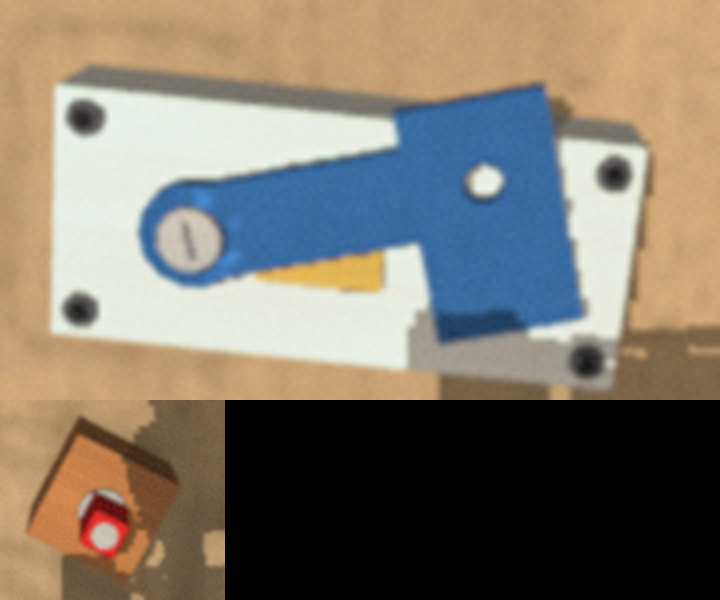

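```bash
cat > m3.py <<'E'
from m2 import *
def blobs(m,c,z,lab,lo,hi):
    N,l,st,ce=cv2.connectedComponentsWithStats(m.astype(np.uint8))
    for i in range(1,N):
        if lo<st[i,4]<hi: print(lab,st[i].tolist(),ce[i].round(1),(onplane(c,ce[i],z)[0,:2]*1000).round(1))
def pin(c):
    P,H,S,V,ok=masks(c); b=(abs(P[...,0]-.49)<.05)&(abs(P[...,1]-.165)<.05)&ok
    red=((H<6)|(H>172))&(S>150)&b
    top=cv2.morphologyEx((red&(V>150)).astype(np.uint8),cv2.MORPH_CLOSE,np.ones((15,15)))>0
    rect(c,top,.091,"pintop bright"); rect(c,red,.091,"red all")
    st=b&(H>4)&(H<16)&(S>150)&(P[...,2]>.04)&(P[...,2]<.064); rect(c,cv2.morphologyEx((st|(b&(P[...,2]>.046))).astype(np.uint8),cv2.MORPH_CLOSE,np.ones((9,9))),.052,"stand")
    m=b&(S<90)&(V>110)&(P[...,2]>.085); blobs(m,c,.091,"silver",20,5000)
def jig(c):
    P,H,S,V,ok=masks(c); b=(P[...,0]>.45)&(P[...,0]<.62)&(P[...,1]<-.01)&(P[...,1]>-.24)&ok&(P[...,2]>.03)
    blobs(b&(V<75)&(P[...,2]<.048),c,.04,"screw",15,3000)
    blue=(H>100)&(H<125)&(S>120)&b; bh=cv2.morphologyEx(blue.astype(np.uint8),cv2.MORPH_CLOSE,np.ones((31,31)))>0
    blobs(b&(S<70)&bh&(V>100)&(P[...,2]>.052),c,.056,"bolt",30,9000)
    N,_=0,0
    ks,h=cv2.findContours(blue.astype(np.uint8),cv2.RETR_CCOMP,cv2.CHAIN_APPROX_NONE)
    for k,hh in zip(ks,h[0]):
        if hh[3]>=0 and cv2.contourArea(k)>25:
            M=cv2.moments(k); ce=(M["m10"]/M["m00"],M["m01"]/M["m00"]); print("blue-hole",cv2.contourArea(k),np.round(ce,1),(onplane(c,ce,.0505)[0,:2]*1000).round(1))
E
python3 - <<'E'
from m3 import *
manip.move_pose([.49,.165,.19],down(np.pi/2)); c=cam("wrist"); np.savez("wp2.npz",**{k:np.array(v) for k,v in c.items()}); pin(c); A=c["image"]
print("---old"); pin(load("wp.npz")); jig(load("wj.npz")); print("---new")
manip.move_linear([.49,.165,.24]); manip.move_pose([.525,-.1,.21],down(np.pi/2)); c=cam("wrist"); np.savez("wj2.npz",**{k:np.array(v) for k,v in c.items()}); jig(c)
cv2.imwrite("pics/w2.png",cv2.resize(np.hstack([A,c["image"]]),(800,300))); print(manip.state()["clock"])
E
```

```text
pintop bright [496.1 158.4] [17.7 17.7] 61.9 px [250.5 201. ]
red all [492.3 159.3] [19.1 24.1] 65.2 px [251.5 194.5]
stand [622.4 196.3] [479.9 162.8] 82.7 px [290.1 319. ]
silver [244, 195, 16, 15, 169] [251.6 201.8] [496.7 158.5]
silver [355, 348, 45, 1, 45] [377. 348.] [637.3 271.4]
---old
pintop bright [496.1 158.3] [17.6 17. ] 62.2 px [266.2 193.3]
red all [489.9 158.1] [20.8 19.9] 0.0 px [265.6 187.9]
stand [646.9 322.4] [180.2  80.6] 45.8 px [387.7 283.7]
silver [262, 190, 10, 9, 78] [266.5 194. ] [496.8 158.7]
screw [158, 152, 5, 5, 20] [160.2 154.2] [ 499.6 -208.8]
screw [291, 166, 5, 5, 20] [293.2 168.2] [517.2 -46.4]
screw [157, 201, 5, 4, 18] [159.2 202.5] [ 561.9 -215.4]
screw [284, 212, 6, 7, 38] [286.5 215. ] [578.9 -53. ]
bolt [179, 177, 17, 16, 205] [187.2 184.2] [ 533.1 -174.7]
blue-hole 278.5 [186.7 184.4] [ 534.9 -176.6]
blue-hole 96.0 [260.6 169.9] [516.7 -86.6]
---new
screw [139, 142, 7, 7, 35] [141.8 145.3] [ 499.5 -209. ]
screw [311, 161, 7, 6, 33] [313.7 163.7] [517.3 -46. ]
screw [139, 205, 6, 6, 29] [141.5 207.1] [ 561.6 -215.8]
screw [299, 219, 9, 9, 65] [303.5 223.2] [578.9 -53.2]
bolt [166, 174, 22, 21, 346] [176.5 184.1] [ 533. -175.]
blue-hole 434.0 [176.3 184.4] [ 534.9 -176.5]
blue-hole 147.0 [271.5 165.5] [516.7 -86.9]
10.525
```

View pics/w2.png

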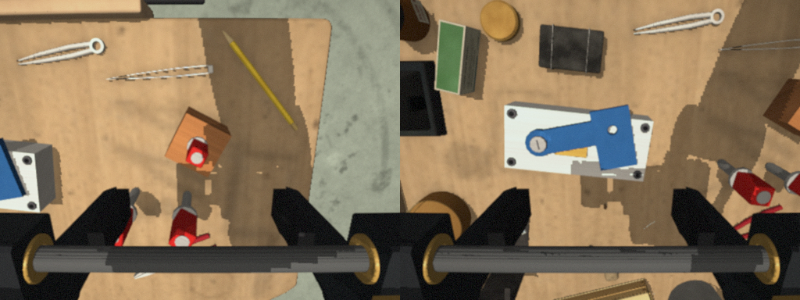

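Near and far views agree to within 0.5 mm.
- **Pin:** grip top at (496.2,158.6) mm, sides at 62°.
- **Base hole:** (544.1,-86.3) mm.
- **Pivot:** (534.5,-175.7) mm.
- **Strap hole:** (516.7,-86.9) mm, so the strap stands about 0.305 rad open.

Now I'll grasp the pin, just above the collar.

```bash
cat > g.py <<'E'
from m3 import *
p=np.array([.4962,.1586]); o=down(np.deg2rad(62))
manip.set_gripper(.045,45); manip.move_linear([.525,-.1,.25]); manip.move_pose([*p,.20],o); manip.move_linear([*p,.085],.12)
print(manip.state()["contact_force"]); manip.move_linear([*p,.0605],.05); print(manip.state()["contact_force"])
manip.set_gripper(0.0,45); s=manip.state(); print(s["gripper_width"],s["grasp_force"],s["contact_force"],s["tool_pos"])
manip.move_linear([*p,.085],.05); print(manip.state()["contact_force"]); manip.move_linear([*p,.20],.12)
s=manip.state(); print(s["gripper_width"],s["grasp_force"],s["contact_force"],s["clock"])
# above jig, camera look
J=np.array([.5167,-.0869]); yaw=-.107
manip.move_pose([*J,.19],down(yaw)); manip.dwell(.3); c=cam("wrist"); np.savez("wg.npz",**{k:np.array(v) for k,v in c.items()}); cv2.imwrite("pics/wg.png",c["image"]); s=manip.state(); print(s["tool_pos"],s["contact_force"],s["moment"],s["joint_pos"])
jig(c)
E
python3 g.py
```

```text
[0.1287965  0.22686339 1.24104257]
[ 0.21652979 -0.31287567  0.89018729]
0.01805613745487678 44.9981483258307 [0.29077017 0.58389219 1.2261401 ] [0.49643432 0.15869349 0.06075514]
[-0.18187374 -0.05285672 -0.63654848]
0.017856919380136848 44.998240526765585 [-0.50270641  0.39240457 -1.7724492 ] 16.775
[ 0.51684748 -0.08605628  0.19006185] [ 0.40312242  0.29279157 -1.51974213] [-0.03050268 -0.0486443   0.0284457 ] [-2.12565108e-01  1.45998605e-02  1.97863244e+00  6.07464684e-05
  1.14823694e+00 -1.07335908e-01]
screw [246, 128, 11, 11, 92] [251.2 132.8] [516.7 -46.9]
screw [318, 128, 10, 11, 84] [322.4 133.3] [578.5 -53.8]
blue-hole 153.0 [257.1 178.7] [517.7 -85.9]
```

View pics/wg.png

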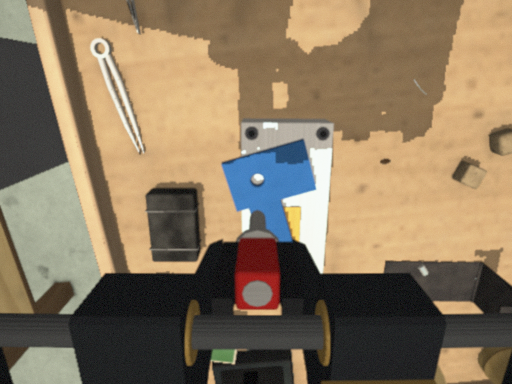

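The pin is held upright, its nose at about (257,212), with the strap hole at (257,179). I'll check the nose offset in the hand by its pixel edges.

```bash
python3 - <<'E'
from m3 import *
c=load("wg.npz"); s=manip.state(); p=s["tool_pos"]; z=p[2]-.053
g=c["image"]; hsv=cv2.cvtColor(g,cv2.COLOR_BGR2HSV)
for r in range(204,236,2): print(r,"".join(f"{x:4d}" for x in hsv[r,244:272,1]))
zt=z
for uv in((251,213),(258,209),(265,213),(250,226),(266,226)): print(uv,(onplane(c,uv,zt)[0,:2]*1000-p[:2]*1000).round(1))
E
```

```text
204  167 158 161 163 162 166 161 165 164 165 160 163 161 163 163 155 158 158 161 165 164 164 161 169 161 164 165 160
206  162 162 167 166 163 166 167 160 163 163 164 165 161 163 162 160 170 157 166 160 159 163 165 158 162 162 166 165
208  134 116  95  83  82 112 153 164 169 162 158 163 164 158 160 163 160 165 160 162 159 164 157 159 165 167 165 158
210   11   7   5   5   8  34 113 164 162 153 137 127 107  92 104 120 134 150 163 160 166 164 161 165 162 165 165 161
212    3   4   4   4   4  11  59 126 128  58  15  13  33  30  37  21   9  55 116 147 166 163 163 165 160 162 161 163
214    4   4   3   3   4   6  13  21   3  26  21  30  25  19  22  25  22  31   3  73 133 159 166 165 165 163 162 167
216    5   4   4   4   5   9  17  13  20  27  21  25  24  24  25  22  24  21  35  19  74 136 165 163 164 165 162 162
218    4   4   4   4   6  15  18  16  25  18  24  25  18  35  21  25  18  25  31  26  36 122 157 164 162 160 158 165
220    4   4   4   4   7  16  19  23  13  28  27  21  27  22  29  30  15  19  19  28  30 109 151 162 166 161 164 164
222    4   4   4   4   8  14  10  23  13  22  3
[... 182 characters left out ...]
 163
226    5   4   4   5   9  16  22  25  16  22  21  25  25  19  22  25  19  25  18  30  10  93 139 163 165 159 163 158
228    4   5   5   6  16  17  21  28  16  28  19  22  25  15  30  22  23  23  13  24  13  61 123 149 157 161 164 163
230   12  16  16  17  13  18  18  19  20  21  24  23  24  16  19  23  27  17  23  23  22  18   6  27  61 103 146 156
232   15  20  24  21  20  24  25  22  25  21  31  22  22  25  22  27  18  24  23  25  24  26  23  25  21  17  19  79
234   25  25  25  25  25  24  22  26  28  22  26  29  27  22  26  20  22  24  24  26  24  28  24  22  22  22  29  29
(251, 213) [-2.9  1.9]
(258, 209) [1.8 4.1]
(265, 213) [5.9 1. ]
(250, 226) [-4.5 -6.9]
(266, 226) [ 5.7 -8. ]
```

```bash
cat >> h.py <<'E'
NO=.0537
def F(n=3):
    f=[]
    for _ in range(n): manip.dwell(.02); f.append(manip.state()["contact_force"])
    return np.mean(f,0)
def probe(xy,znose_to,f0,lim=8,step=.001,rate=.03):
    z=manip.state()["tool_pos"][2]
    while z-NO>znose_to:
        z-=step; manip.move_linear([*xy,z],rate); f=F(2)-f0
        if np.linalg.norm(f)>lim: break
    return manip.state()["tool_pos"]-[0,0,NO],F()-f0
E
cat > s1.py <<'E'
from h import *
xy=np.array([.5169,-.0863])
manip.move_linear([*xy,.13],.12); manip.move_linear([*xy,NO+.054],.06); manip.dwell(.1)
f0=F(5); np.save("f0.npy",f0); print("f0",f0,manip.state()["clock"])
offs=[(0,0),(0,-.0015),(.0015,0),(0,.0015),(-.0015,0),(0,-.003),(.003,0),(-.003,0),(0,.003),(.002,-.002),(-.002,-.002)]
for d in offs:
    t=xy+d
    manip.move_linear([*t,NO+.053],.05)
    p,f=probe(t,.0425,f0); print(d,(p*1000).round(1),f.round(1),round(manip.state()["clock"],1))
    if p[2]<.0445: print("IN"); break
    if p[2]<.0495: print("partly in chamfer")
    if np.abs(f).max()>20: break
E
python3 s1.py
```

```text
f0 [-0.41331342  0.07063563 -1.09474676] 19.4583
(0, 0) [516.8 -86.3  42. ] [ 0.8 -0.   0.1] 22.9
IN
```

The nose is in the strap hole and runs freely at nose z 42 mm. Now I'll draw the strap round its bolt in small steps, easing off any radial force.

```bash
cat > s2.py <<'E'
from h import *
f0=np.load("f0.npy"); piv=np.array([.5343,-.1760]); hole=np.array([.5439,-.0866])
p=manip.state()["tool_pos"]; v=p[:2]-piv; r=np.hypot(*v); a=np.arctan2(v[1],v[0]); vb=hole-piv; ab=np.arctan2(vb[1],vb[0])
print(r,a-ab); z=p[2]
for k in range(11):
    a=max(a-.03,ab); e=np.array([np.cos(a),np.sin(a)]); t=np.array([e[1],-e[0]])
    manip.move_linear([*(piv+r*e),z],.03); f=F(2)-f0
    fr,ft=f[:2]@e,f[:2]@t; print(round(a-ab,3),"r",round(r*1000,1),"rad",fr.round(1),"tan",ft.round(1),"z",f[2].round(1))
    if np.linalg.norm(f)>22: print("STOP");break
    if abs(fr)>2.5: r+=np.clip(fr*.00012,-.0008,.0008)
    if a==ab: break
s=manip.state(); print(s["tool_pos"],s["clock"],s["gripper_width"])
E
python3 s2.py
```

```text
0.09137474131822819 0.29865181901819904
0.269 r 91.4 rad -0.5 tan -0.8 z -0.2
0.239 r 91.4 rad -1.9 tan -1.1 z 0.2
0.209 r 91.4 rad -1.5 tan -2.2 z -0.4
0.179 r 91.4 rad -2.6 tan -2.9 z -0.3
0.149 r 91.1 rad -2.8 tan -2.4 z -0.6
0.119 r 90.7 rad -2.3 tan -3.1 z -0.3
0.089 r 90.7 rad -2.0 tan -4.0 z -0.3
0.059 r 90.7 rad -2.9 tan -4.8 z -0.8
0.029 r 90.4 rad -2.8 tan -4.9 z 0.4
0.0 r 90.0 rad -1.6 tan -5.3 z 1.0
[ 0.54314242 -0.08599327  0.09549976] 25.7083 0.01762726036360005
```

The strap is drawn in, with about 5 N of spring force. Now I'll probe down into the base.

```bash
cat > s3.py <<'E'
from h import *
f0=np.load("f0.npy"); hole=np.array([.5439,-.0866]); t=np.array([.994,-.107]); e=np.array([.107,.994])
base=hole+.0007*t+.0004*e
for dt,dr in [(0,0),(.0012,0),(-.0012,0),(0,.001),(0,-.001),(.0022,0),(-.0022,0)]:
    c=base+dt*t+dr*e
    manip.move_linear([*c,NO+.042],.03)
    p,f=probe(c,.033,f0,lim=11); print(dt,dr,(p*1000).round(1),"tan",(f[:2]@t).round(1),"rad",(f[:2]@e).round(1),"z",f[2].round(1),round(manip.state()["clock"],1))
    if p[2]<.0345: print("IN"); break
    if np.linalg.norm(f)>25: break
E
python3 s3.py
```

```text
0 0 [544.1 -85.8  33. ] tan -5.4 rad -1.3 z 2.8 28.6
IN
```

```bash
cat > s4.py <<'E'
from h import *
f0=np.load("f0.npy"); s=manip.state(); cxy=np.array([.5439,-.0866])+.0007*np.array([.994,-.107])+.0004*np.array([.107,.994]); z=s["tool_pos"][2]
for k in range(60):
    zn=z-NO; z-=.002 if zn>.009 else .0006
    manip.move_linear([*cxy,z],.04); f=F(2)-f0; n=np.linalg.norm(f); p=manip.state()["tool_pos"]
    if k%4==0 or n>12: print((p*1000).round(1),"nose",round((p[2]-NO)*1000,1),f.round(1))
    if n>22 or f[2]>14: print("stop");break
    if np.hypot(*f[:2])>9: cxy=cxy+np.clip(f[:2]*.00005,-.0005,.0005)
    if z-NO<.002: break
print(manip.state()["clock"])
E
python3 s4.py
```

```text
[544.1 -85.8  84.9] nose 31.2 [-4.8 -0.4  2. ]
[544.  -85.8  76.7] nose 23.0 [-5.8 -0.5  1.6]
[543.9 -85.8  68.7] nose 15.0 [-5.9 -0.8  1.9]
[543.8 -85.9  60.7] nose 7.0 [-5.2 -1.4  3. ]
[543.9 -85.9  59.2] nose 5.5 [-8.2 -0.9  8. ]
[543.9 -85.9  59.2] nose 5.5 [-9.9 -0.9 11.7]
[543.9 -85.9  59.1] nose 5.4 [-10.3  -0.3  13.7]
[543.8 -85.9  59.1] nose 5.4 [-10.4   0.3  16.4]
stop
34.225
```

The collar is seated, with a sharp stop at nose z 5.4 mm against 5.5 nominal. I'll relax, release, rise, and check.

```bash
cat > s5.py <<'E'
from m3 import *
manip.move_linear([.5440,-.0860,.0590],.03); print(F()-np.load("f0.npy"))
manip.set_gripper(.045); p=manip.state()["tool_pos"]; print(F())
manip.move_linear([p[0],p[1],.12],.08); manip.move_linear([p[0],p[1],.20],.12); manip.dwell(.2)
c=cam("wrist"); np.savez("we.npz",**{k:np.array(v) for k,v in c.items()}); P,H,S,V,ok=masks(c)
b=(abs(P[...,0]-.544)<.04)&(abs(P[...,1]+.086)<.04)&ok&(P[...,2]<.12); red=((H<6)|(H>172))&(S>150)&b
blobs(b&(S<90)&(P[...,2]>.08),c,.0895,"silver top",20,5000); print("top z",np.percentile(P[red][:,2],[50,90,98]))
cv2.imwrite("pics/we.png",cv2.resize(c["image"][100:300,150:370],(660,600),interpolation=cv2.INTER_CUBIC)); print(manip.state()["clock"],manip.state()["contact_force"])
E
python3 s5.py
```

```text
[-6.14090192 -1.54847479  4.23248325]
[0.21935069 0.57870489 0.04323322]
silver top [248, 183, 15, 14, 167] [254.9 189.4] [542.4 -86. ]
top z [0.08947419 0.0907916  0.09130596]
37.1333 [ 1.01187564 -0.40739151  0.44861694]
```

View pics/we.png

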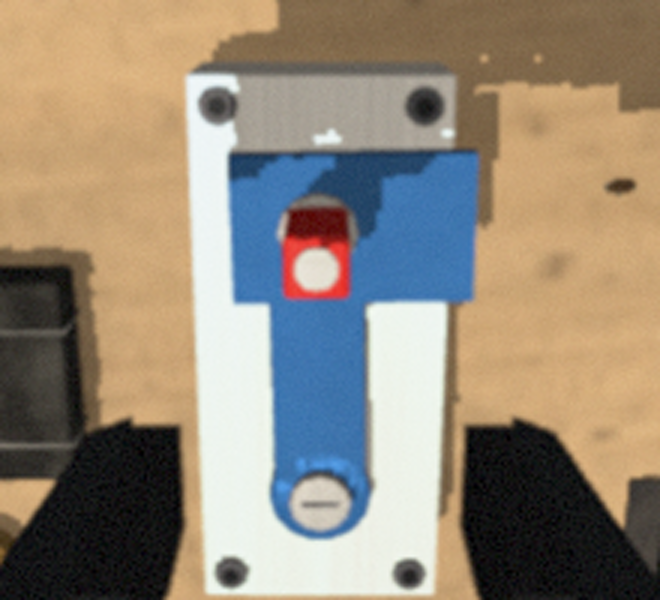

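The picture shows the strap in line with the base and the pin upright, its collar flat on the strap at about (315,225). The grip top is only about 1.5 mm off the hole axis, roughly 0.02 rad of lean. Handing in.

```bash
python3 -c "
from h import *
print(order.close_job())"
```

```text
the job is handed in; nothing more can be done
None
```

The pin stands fully home through strap and base, released, and the job is handed in at about 37 s on the robot clock; the cell did not return a verdict.

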